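# Hold the engineer's square in the corner of a microscope stand

## Task

The microscope stand is being set up with its head off: first press its round black stage plate, which is riding proud, down until it is fully home and flush with the white base. Then take the engineer's square and press it into the corner where the column rises from the base, stock flat on the base and blade upright against the middle of the column's front face, until both faces touch. The job finishes while you are still gripping it there, holding it still and square and gently but surely pressed against both faces so that a colleague can read the light gap; leave the slide box, eyepiece and hex key alone.

Things in the scene. Friction and masses are not known exactly. Their poses are not given: they have to be found in the camera images.
- stand: Bench stand of a stereo microscope, head off; it cannot be shifted. White base 265 mm long (x), 190 mm wide (y), flat top 30 mm above the bench. Origin on the bench under the centre of the stage plate, z up, +x towards the column; the base spans x = -100 to +165 mm.
- base: The white base of that stand with the stage plate in it, without the column; same origin and axes as stand.
- column: Aluminium column of that stand, upright on the base, 44 mm wide (y), 34 mm deep, its top 268 mm above the bench. Its flat front face looks to -x and lies at x = +105 mm; nothing sticks out of that face. Same origin and axes as stand.
- corner (a point): The corner to be gauged: middle of the line where the column's front face meets the top of the base, 105 mm in +x and 30 mm above the origin of stand; same axes as stand.
- plate_top (a point): Centre of the top of the round black stage plate (84 mm across, 10 mm thick) in a round recess of the base, 105 mm in front of the column's face. It starts 3 to 5 mm proud of the base, slides straight down against about 6 N of friction on to a hard seat, where it is flush (this point 30 mm above the bench), and stays where it is left.
- stage_plate (a joint): How far the stage plate has been pressed down, in m: 0 = 5 mm proud, 0.005 = fully home and flush.
- square: Steel engineer's square, 0.4 kg, standing on its stock. Stock (dark thick leg) 130 mm long (x), 16 wide (y), 22 high. Blade (bright thin leg) 25 mm in x, 3 thick in y, rises at the +x end to 132 mm over its underside, outer edge flush with the stock's end. Origin: centre of the stock's underside; z up, +x to the blade end. Centre of mass 10 mm in +x. In place its axes match stand's.
- heel (a point): Outer corner of the square: middle of the lower edge of the stock's +x end, 65 mm in +x of the origin of square. In place it lies at corner. Steel drags on the base: sliding takes up to about as much force as the stock is pressed down with, and that drag is not yet the column.
- grip (a point): Good place to grip the square from above, with the fingers on the two long sides of the stock: 15 mm in -x and 11 mm above the origin of square, 80 mm from the heel, which leaves 55 mm to the blade.
- slide_box: Bystander: green slide box with clear lid, 82 x 100 x 36 mm, origin at the centre of its underside. Leave it alone.
- eyepiece: Bystander: black eyepiece standing on the bench, 39 mm across, 56 mm tall, origin at the centre of its underside. Leave it alone.
- hex_key: Bystander: hex key with a red cross handle lying on the bench, 148 mm long (x), 85 mm over the handle, 10 mm high, origin near its middle. Leave it alone.

How it is judged:
By the outcome, as a careful person would: the job done as asked, in the order asked, and still so for the second after the job is handed in, while the arm keeps its last pose, push and grip.
It also fails if it takes over 62 s, if anything falls off the work surface, if the arm or the gripper's body presses on something with over 40 N, if the wrist force passes 120 N, or if a joint passes its speed limit or range.

## Robot

A 7-joint arm with a two-finger parallel gripper is mounted at the origin on the work surface. World frame = base frame: x ahead of the robot, y to its left, z up, the work surface at z = 0. Lengths are in m, angles in rad, forces in N, time in s.
With the tool pointing down it reaches from about 0.425 to 0.875 m from the base axis. Payload 4.7 kg.
Tool frame: the origin (TCP) lies midway between the tips of the shut fingers; the grasp point (between the pads) lies 19 mm behind it; z points along the fingers, y is the line along which they close (so a half turn about z gives the same grasp; the last joint's range is limited). The gripper opens to 85 mm and grips with 20 to 120 N. Pads are 22 mm wide; open, the fingers measure 114 mm over their backs; the gripper's body (76 mm by 85 mm) begins 54 mm behind the grasp point. The pads swing forward as they close: fully open they stand 13 mm farther back than shut.
Start: joints at [0.014, 0.321, -0.07, 1.45, 0.023, 1.371, -0.057], TCP at [0.65, -0, 0.231] pointing down, gripper open.
Joint ranges: [-2.86, 2.86], [-0.3, 2.09], [-1.38, 1.24], [0.06, 2.45], [-1.56, 4.7], [0.09, 2.05], [-2.69, 2.69]. Speed limits (rad/s): [2.57, 2.57, 3.14, 3.14, 3.14, 3.14, 3.14].

## Interface

Orientations are given as a rotation vector (axis times angle).
In Python, from plant import sensors, cams, job_done gives the robot as it stands.
- The arm moves only by the tool arm_command, never from a script. Its arguments are lists of equal length, an entry for each row: "travel": the shift along the tool's x, y, z in cm, a list of three; "twist": the turn about the tool's z in rad. A call has 1 to 12 rows; each row shifts and turns the commanded pose from where the row before left it, along the tool's axes as they then stand; what a row does not reach is not made up. A row lasts 1/8 s, in which the tool goes at most 62.5 mm and 10.7 degrees, less where a joint would pass 70% of its speed; a pose out of reach is approached as far as the arm can. A call with a gripper value outside its range is refused whole. "grip" is the opening, from -1 (shut) to 1 (fully open), set as the call begins (left out, the last holds). The fingers move at their own pace and stop on an object; the grip force is fixed at half the most. Time passes only in rows, so rows that do not move let the fingers close. It gives the time, the measured TCP pose, the force, the opening and the grip force at its end, in the units of the state.
- sensors.get_state(): the state, without advancing time (a new reading comes with each control period).
- cams.snapshot(name): name is "scene" or "side" or "wrist"; returns (picture, depth): 420x560x3 uint8, red, green, blue; 420x560 float32, m along the optical axis (not along the pixel's ray), 0 where there is no reading.
- cams.camera_info(name): a dict with "fx", "fy", "cx", "cy" (pixels), "rvec" (rotation vector, rad) and "tvec" (3), from world to camera coordinates, as OpenCV has them. Camera axes: x right, y down, z forward; pixel columns grow to the right and rows downward; lengths in m; the calibration is good to about 2 mm. A picture is of the moment at which its call begins: read the wrist's pose just before it. camera_info takes no time and is no camera call; for the wrist camera it gives the pose at the moment of the call.
- job_done(): hands the job in; it is judged then, once.
The state is a dict: "time": time; "joint_positions": joint angles; "qd": joint speeds; "effort": joint torques, N m; "tool_pos": TCP position; "tcp_rot": TCP orientation; "contact_force": force on the tool from outside, world axes, zero at the start; "ft_torque": the same for the moment, N m; "grip_width": finger opening in m; "gripper_force": force on a finger pad.
Only numpy, scipy, OpenCV 4.12 (cv2) and the standard library are available. Lean on these libraries where they do the work, as an engineer would, in place of code of your own. Each camera call takes 0.05 s, during which the arm holds its last target. There are 200 camera calls.

## Working session

There is one attempt and no reset: what is moved stays moved. The work goes in short steps, Python scripts to look and compute and a tool call to move; the robot and the scene stay as the last step left them, time stands still between calls to the robot, and variables do not carry over. Pictures are saved under pics/ and viewed, at most 10 in all, crops included, and the job is handed in when it is done.

Besides the shell and the picture viewer there is one more tool, called after ">>>" in YAML: its name, and indented under it one key for each argument. arm_command: Moves the arm, as the interface text tells. Its arguments: {"type":"object","properties":{"travel":{"type":"array","items":{"type":"array","items":{"type":"number"}}},"twist":{"type":"array","items":{"type":"number"}},"grip":{"type":"number"}},"required":["travel","twist"]}

```bash
mkdir -p pics; ls; cat > h.py <<'E'
import numpy as np, cv2
from plant import sensors, cams, job_done
def snap(n,save=None):
    info=cams.camera_info(n); p,d=cams.snapshot(n)
    if save: cv2.imwrite('pics/'+save+'.png',p[...,::-1])
    R=cv2.Rodrigues(np.array(info['rvec'],float))[0]; t=np.array(info['tvec'],float).ravel()
    v,u=np.mgrid[:420,:560]
    c=np.stack([(u-info['cx'])/info['fx']*d,(v-info['cy'])/info['fy']*d,d],-1)
    w=(c-t)@R; w[d==0]=np.nan
    return p,d,w
E
python3 - <<'E'
from h import *
print(sensors.get_state())
for n in('scene','side','wrist'):
    p,d,w=snap(n,n+'0'); np.savez('/tmp/'+n,p=p,d=d,w=w); i=cams.camera_info(n); print(n,i, -cv2.Rodrigues(np.array(i['rvec'],float))[0].T@np.array(i['tvec']).ravel())
a=cv2.imread('pics/scene0.png');b=cv2.imread('pics/side0.png')
E
```

```text
pics
{'time': 0.0, 'joint_positions': array([ 0.01410997,  0.32181477, -0.07007715,  1.45163883,  0.02256992,
        1.37079224, -0.05690178]), 'qd': array([-7.92986763e-04,  4.22034715e-05, -1.55413127e-03, -1.44609229e-04,
        1.08536693e-03, -1.38947005e-04, -8.23332243e-04]), 'effort': array([-1.25131752e-03, -4.93579853e+01, -3.82724963e-01, -3.14334905e+01,
        1.30020955e-02,  1.12603378e-02,  4.26072404e-06]), 'tool_pos': array([ 6.49480009e-01, -4.93179644e-05,  2.30246924e-01]), 'tcp_rot': array([-2.22053760e+00, -2.22054832e+00,  2.14823136e-03]), 'contact_force': array([-0.28750961,  0.6632616 ,  0.55389407]), 'ft_torque': array([-0.0075364 ,  0.0530931 , -0.01330774]), 'gripper_force': 0.0, 'grip_width': 0.08522927698079182}
scene {'fx': 412.9018069101772, 'fy': 412.9018069101772, 'cx': 272.50949492919506, 'cy': 211.06966900480472, 'rvec': array([ 1.05012599,  2.63578161, -0.77667728]), 'tvec': array([ 0.38287107, -0.2718738 ,  1.36264504])} [0.93337004 0.44486947 1.00410092]
side {'fx': 468.6123091013575, 'fy': 468.6123091013575, 'cx': 277.4947144089125, 'cy': 207.60635388661925, 'rvec': array([ 2.14972062, -0.23471997,  0.14691547]), 'tvec': array([-0.52131058,  0.09863637,  1.05314264])} [ 0.31411691 -0.91501445  0.67430141]
wrist {'fx': 307.78612491580594, 'fy': 307.78612491580594, 'cx': 272.5323865301619, 'cy': 206.41164284827448, 'rvec': array([-2.84159023e+00,  1.61569735e-04,  3.30231105e-03]), 'tvec': array([-0.64957852, -0.03887965,  0.38033401])} [0.65045647 0.07495799 0.37337047]
```

View pics/scene0.png

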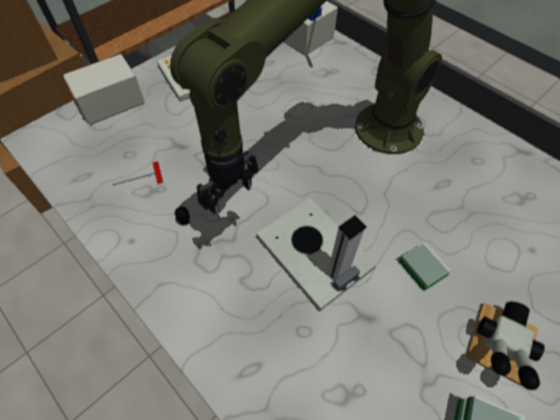

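View pics/side0.png

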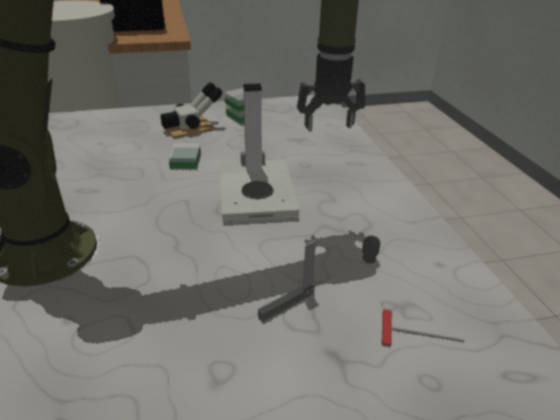

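The scene view shows the stand, with the plate at (307,240) and the column at (347,245). The side view shows the square at (285,300) with its blade at (310,265), the plate at (258,190), the eyepiece at (371,249) and the hex key at (388,327). Next I measure these.

```bash
python3 - <<'E'
from h import *
for n,ctr in(('scene',(320,255)),('side',(258,180))):
    z=np.load(f'/tmp/{n}.npz'); p=z['p'].astype(int); w=z['w']; g=p.mean(-1)
    v,u=np.mgrid[:420,:560]; near=np.hypot(u-ctr[0],v-ctr[1])<90
    m=near&(w[...,2]>.022)&(w[...,2]<.040)
    if n=='side': m&=(v>140)&(v<225)&(u>210)&(u<305)
    k,l,s,c=cv2.connectedComponentsWithStats(m.astype('uint8')); i=1+np.argmax(s[1:,4]); m=l==i
    P=w[m]; print(n,'top z',np.percentile(P[:,2],[5,50,95]),len(P))
    r=cv2.minAreaRect((P[:,:2]*1000).astype('float32')); print('base rect',r, cv2.boxPoints(r))
    dk=m&(g<60); D=w[dk]
    print('dark rect',cv2.minAreaRect((D[:,:2]*1000).astype('float32')),len(D),np.median(D[:,2]))
    ct=near&(w[...,2]>.262)&(w[...,2]<.275)&(np.hypot(*(w[...,:2]-P[:,:2].mean(0)).transpose(2,0,1))<.25)
    C=w[ct]; 
    if len(C)>5: print('coltop',cv2.minAreaRect((C[:,:2]*1000).astype('float32')),len(C),np.median(C[:,2]))
z=np.load('/tmp/side.npz'); w=z['w'];v,u=np.mgrid[:420,:560]
box=(u>250)&(u<330)&(v>225)&(v<330)
m=box&(w[...,2]>.015)&(w[...,2]<.03); P=w[m]
print('stock',cv2.minAreaRect((P[:,:2]*1000).astype('float32')),len(P))
m=box&(w[...,2]>.04)&(w[...,2]<.14); P=w[m]
print('blade',cv2.minAreaRect((P[:,:2]*1000).astype('float32')),len(P),np.median(P,0),P[:,2].max())
z=np.load('/tmp/wrist.npz');w=z['w']; print(w[210,280],w[100,100],w[350,450])
E
```

```text
scene top z [0.02668008 0.03012429 0.03563096] 4908
base rect ((512.2470703125, 146.9713592529297), (266.4105529785156, 190.723388671875), 84.0963134765625) [[403.69016    24.281158 ]
 [593.4019      4.6640015]
 [620.80396   269.66156  ]
 [431.09222   289.27872  ]]
dark rect ((537.203857421875, 166.5009002685547), (197.17868041992188, 80.86703491210938), 61.18659591674805) 665 0.034783636340802046
coltop ((520.7919921875, 238.0252685546875), (36.89726638793945, 48.412513732910156), 84.5841293334961) 374 0.26748208293224407
side top z [0.02779285 0.03104509 0.03627236] 3752
base rect ((509.1488037109375, 146.70135498046875), (272.7933654785156, 190.08114624023438), 84.34555053710938) [[401.1317     20.332565 ]
 [590.28796     1.6041412]
 [617.1659    273.07013  ]
 [428.00964   291.79858  ]]
dark rect ((503.95709228515625, 112.20928955078125), (74.88907623291016, 79.2928466796875), 14.633097648620605) 367 0.035914057334115485
coltop ((595.38232421875, -6.311465263366699), (11.086440086364746, 23.531360626220703), 39.98485565185547) 50 0.26883813186324806
stock ((490.009521484375, -274.0509948730469), (130.83457946777344, 20.070274353027344), 23.906234741210938) 526
blade ((537.7977294921875, -252.1818084716797), (27.59833335876465, 6.585051536560059), 22.89429473876953) 401 [ 0.53739153 -0.25352542  0.09088566] 0.13397344029656294
[ 0.65895542 -0.04556288 -0.00087344] [0.46693729 0.08636325 0.02917216] [0.70397972 0.00578877 0.29683422]
```

View pics/wrist0.png

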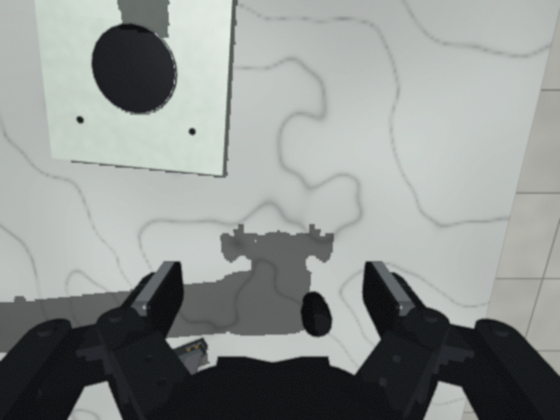

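Wrist view: plate at (135,68), the column foot just above it, the blade top at (195,350) and the eyepiece at (316,313). I'll refine the plate from this image.

```bash
python3 - <<'E'
from h import *
z=np.load('/tmp/wrist.npz');w=z['w'];p=z['p'];g=p.mean(-1)
v,u=np.mgrid[:420,:560]
m=(np.hypot(u-135,v-68)<60)&(g<70)&(w[...,2]<.05); k,l,s,c=cv2.connectedComponentsWithStats(m.astype('uint8')); i=1+np.argmax(s[1:,4]);m=l==i
P=w[m]; print('plate',cv2.minEnclosingCircle((P[:,:2]*1000).astype('float32')),np.median(P,0),cv2.minAreaRect((P[:,:2]*1000).astype('float32')))
mb=(u<245)&(v<190)&(w[...,2]>.02)&(w[...,2]<.033)&(g>120); B=w[mb]; print('basez',np.median(B[:,2]))
print(cv2.minAreaRect((B[:,:2]*1000).astype('float32')), cv2.boxPoints(cv2.minAreaRect((B[:,:2]*1000).astype('float32'))))
E
```

```text
plate ((508.73345947265625, 115.57544708251953), 41.85452651977539) [0.50875217 0.11670701 0.03544441] ((508.4645690917969, 115.28059387207031), (81.02418518066406, 82.33485412597656), 30.989953994750977)
basez 0.030435064620186653
((506.09100341796875, 101.95028686523438), (173.78590393066406, 191.80516052246094), 84.23519897460938) [[401.94547   25.12973 ]
 [592.7806     5.863846]
 [610.2366   178.77084 ]
 [419.40143  198.03673 ]]
```

>>> arm_command:
  travel:
    - [3, -3, 0]
    - [3, -4, 0]
    - [3, -4, 1.5]
    - [2.2, -3, 2]
    - [0, 0, 2]
    - [0, 0, 0]
  twist: [0, 0, 0.05, 0.05, 0, 0]
  grip: -1

```text
time: 0.9
tool_pos: [0.5097, 0.1132, 0.1749]
tcp_rot: [-2.328, -2.108, 0.005]
contact_force: [0.3, -0.6, -0.0]
grip_width: 0.0003
gripper_force: 0.0
```

>>> arm_command:
  travel:
    - [0.2, -0.1, 3]
    - [0, 0, 3]
    - [0, 0, 3]
    - [0, 0, 2.5]
    - [0, 0, 1.2]
    - [0, 0, 0]
    - [0, 0, 0]
  twist: [0, 0, 0, 0, 0, 0, 0]

```text
time: 1.78
tool_pos: [0.5115, 0.1157, 0.0506]
tcp_rot: [2.329, 2.107, 0.003]
contact_force: [1.1, -0.7, 0.3]
grip_width: -0.0001
gripper_force: 0.0
```

>>> arm_command:
  travel:
    - [0, 0, 0.3]
    - [0, 0, 0.3]
    - [0, 0, 0.1]
    - [0, 0, 0.1]
    - [0, 0, 0.1]
    - [0, 0, 0.1]
    - [0, 0, 0.1]
    - [0, 0, 0]
  twist: [0, 0, 0, 0, 0, 0, 0, 0]

```text
time: 2.78
tool_pos: [0.5103, 0.1155, 0.0382]
tcp_rot: [2.33, 2.108, -0.0]
contact_force: [-0.0, 0.5, 0.5]
grip_width: -0.0
gripper_force: 0.0
```

>>> arm_command:
  travel:
    - [0, 0, 0.1]
    - [0, 0, 0.1]
    - [0, 0, 0.1]
    - [0, 0, 0.1]
    - [0, 0, 0.1]
    - [0, 0, 0]
  twist: [0, 0, 0, 0, 0, 0]

```text
time: 3.52
tool_pos: [0.5104, 0.1155, 0.0337]
tcp_rot: [2.33, 2.108, 0.0]
contact_force: [-2.3, -1.2, 4.8]
grip_width: 0.0001
gripper_force: 2.5
```

>>> arm_command:
  travel:
    - [0, 0, 0.1]
    - [0, 0, 0.1]
    - [0, 0, 0.1]
    - [0, 0, 0]
  twist: [0, 0, 0, 0]

```text
time: 4.03
tool_pos: [0.5104, 0.1155, 0.0306]
tcp_rot: [2.33, 2.108, -0.0]
contact_force: [-2.3, -0.2, 4.1]
grip_width: 0.0002
gripper_force: 2.4
```

>>> arm_command:
  travel:
    - [0, 0, 0.1]
    - [0, 0, 0.1]
    - [0, 0, 0]
  twist: [0, 0, 0]

```text
time: 4.4
tool_pos: [0.5105, 0.1155, 0.03]
tcp_rot: [2.33, 2.107, -0.0]
contact_force: [-6.0, -2.0, 15.1]
grip_width: -0.0001
gripper_force: 7.6
```

>>> arm_command:
  travel:
    - [0, 0, 0.1]
    - [0, 0, 0.05]
    - [0, 0, 0]
  twist: [0, 0, 0]

```text
time: 4.78
tool_pos: [0.5106, 0.1155, 0.0299]
tcp_rot: [2.33, 2.107, -0.001]
contact_force: [-9.8, -2.8, 25.7]
grip_width: -0.0002
gripper_force: 12.7
```

>>> arm_command:
  travel:
    - [0, 0, -3]
    - [0, 0, -5]
    - [0, 0, -5]
    - [-5, 0, -4]
    - [-5, 0, 0]
    - [-5, 0, 0]
    - [-5, -0.5, 0]
    - [-5, -0.5, 0]
    - [-5, -0.5, 0]
    - [-5, -0.6, 0]
    - [-4, 0, 0]
    - [-2.2, 0, 0]
  twist: [0, 0, 0, 0, 0, 0, 0, 0, 0, 0, 0, 0]
  grip: 1

```text
time: 6.28
tool_pos: [0.4475, -0.2938, 0.1955]
tcp_rot: [2.333, 2.104, -0.001]
contact_force: [0.8, 0.5, -0.1]
grip_width: 0.0856
gripper_force: 0.0
```

>>> arm_command:
  travel:
    - [0, 0, 0]
    - [0, 0, 0]
    - [0, 0, 0]
    - [0, 0, 0]
    - [0, 0, 0]
    - [0, 0, 0]
    - [0, 0, 0]
    - [0, 0, 0]
  twist: [0.16, 0.18, 0.18, 0.18, 0.18, 0.16, 0, 0]

```text
time: 7.28
tool_pos: [0.4484, -0.2911, 0.1956]
tcp_rot: [3.068, 0.676, -0.0]
contact_force: [0.5, -0.1, -1.3]
grip_width: 0.0854
gripper_force: 0.0
```

```bash
python3 - <<'E'
from h import *
s=sensors.get_state(); print(s['tool_pos'],s['joint_positions'],s['contact_force'])
p,d,w=snap('wrist','wrist1'); np.savez('/tmp/wrist1',p=p,d=d,w=w)
p,d,w=snap('scene'); np.savez('/tmp/scene1',p=p,d=d,w=w); p,d,w2=snap('side'); np.savez('/tmp/side1',p=p,d=d,w=w2)
for w_ in (w,w2):
    q=w_[np.hypot(w_[...,0]-.509,w_[...,1]-.115)<.03]; print('plate z',np.median(q[:,2]))
    q=w_[(np.hypot(w_[...,0]-.509,w_[...,1]-.115)>.05)&(np.hypot(w_[...,0]-.509,w_[...,1]-.115)<.08)]; print('base z',np.median(q[:,2]))
E
```

```text
[ 0.44844571 -0.29110759  0.19563782] [ 0.26676659  0.09475958  0.27633752  1.79665454 -0.02708271  1.25389975
 -0.58694258] [ 0.53474013 -0.07412146 -1.31473388]
plate z 0.02997559718382596
base z 0.029663864035928293
plate z 0.03100397448087326
base z 0.030780941729460838
```

View pics/wrist1.png

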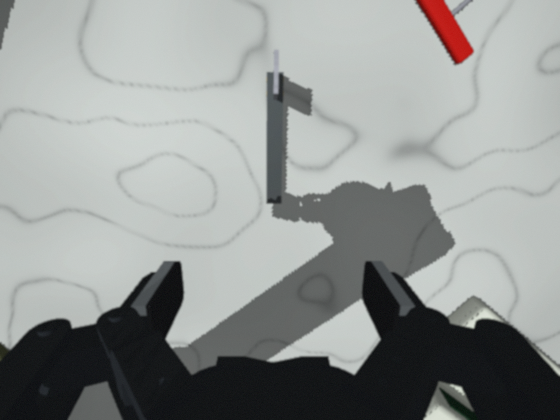

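Plate and base heights match, so the plate is flush. The wrist view shows the square upright in the image, stock from (274,203) to (274,72), and the hex key at (450,25).

```bash
python3 - <<'E'
from h import *
z=np.load('/tmp/wrist1.npz');w=z['w'];v,u=np.mgrid[:420,:560]
box=(u>240)&(u<310)&(v>30)&(v<225)
P=w[box&(w[...,2]>.015)&(w[...,2]<.028)]; r=cv2.minAreaRect((P[:,:2]*1000).astype('float32'));print('stock',r,len(P),np.median(P[:,2]))
Q=w[box&(w[...,2]>.1)&(w[...,2]<.14)]; print('blade',cv2.minAreaRect((Q[:,:2]*1000).astype('float32')),Q[:,2].max(),np.median(Q,0))
x=P[:,:2]-P[:,:2].mean(0); e=np.linalg.svd(x,full_matrices=0)[2][0]; e*=np.sign(e[0]); print('ang',np.degrees(np.arctan2(e[1],e[0])))
t=P[:,:2]@e; n=P[:,:2]@[-e[1],e[0]]; print(np.percentile(t,[.5,99.5]),np.percentile(n,[2,50,98]))
z1=np.load('/tmp/side1.npz')['w']; b=(u>0)
S=z1[(u>250)&(u<330)&(v>225)&(v<330)]; S=S[(S[:,2]>.018)&(S[:,2]<.026)&(S[:,1]<-.2)]
print('side stock',cv2.minAreaRect((S[:,:2]*1000).astype('float32')),len(S))
R=cv2.Rodrigues(sensors.get_state()['tcp_rot'])[0]; T=sensors.get_state()['tool_pos']
o=e*np.mean(np.percentile(t,[.5,99.5]))+np.array([-e[1],e[0]])*np.mean(np.percentile(n,[2,98])); g=o-.015*e
print('origin',o,'grip',g,'tool shift cm',R.T@(np.r_[g,.004]-T)*100, 'toolx ang',np.degrees(np.arctan2(R[1,0],R[0,0])))
print('obj',w[300,480],w[400,450])
E
```

```text
stock ((491.2610168457031, -273.6288757324219), (129.99986267089844, 16.453718185424805), 24.482505798339844) 1940 0.02237076497467539
blade ((539.2647094726562, -251.9752197265625), (24.814605712890625, 2.8836655616760254), 23.409879684448242) 0.13374126906134295 [ 0.53953726 -0.25192555  0.13232165]
ang 24.405492563037043
[0.26986575 0.39914758] [-0.45981551 -0.45202805 -0.44491132]
side stock ((489.40521240234375, -273.8266906738281), (130.90321350097656, 20.058963775634766), 24.404096603393555) 461
origin [ 0.49152933 -0.27372667] grip [ 0.47786967 -0.27992454] tool shift cm [ 3.13717531  0.21131427 19.18184811] toolx ang 24.755570090164706
obj [ 0.42008616 -0.59467672  0.0007718 ] [ 0.31103174 -0.58447111  0.06100598]
```

>>> arm_command:
  travel:
    - [1.6, 0.1, 1]
    - [1.5, 0.1, 2]
    - [0, 0, 3]
    - [0, 0, 3]
    - [0, 0, 3]
    - [0, 0, 2]
    - [0, 0, 2]
    - [0, 0, 0]
    - [0, 0, 0]
  twist: [0.006, 0, 0, 0, 0, 0, 0, 0, 0]

```text
time: 8.55
tool_pos: [0.478, -0.2798, 0.0357]
tcp_rot: [-3.071, -0.663, 0.0]
contact_force: [-0.1, 0.1, 0.7]
grip_width: 0.0854
gripper_force: 0.0
```

>>> arm_command:
  travel:
    - [0, 0, 1]
    - [0, 0, 1]
    - [0, 0, 0.5]
    - [0, 0, 0.3]
    - [0, 0, 0]
    - [0, 0, 0]
  twist: [0, 0, 0, 0, 0, 0]

```text
time: 9.3
tool_pos: [0.4777, -0.2802, 0.0081]
tcp_rot: [3.071, 0.662, 0.001]
contact_force: [0.7, 0.6, 0.1]
grip_width: 0.0853
gripper_force: 0.0
```

>>> arm_command:
  travel:
    - [0, 0, 0.3]
    - [0, 0, 0.1]
    - [0, 0, 0]
  twist: [0, 0, 0]

```text
time: 9.68
tool_pos: [0.4774, -0.28, 0.0038]
tcp_rot: [-3.071, -0.662, 0.0]
contact_force: [-0.2, 0.1, 0.1]
grip_width: 0.0856
gripper_force: 0.0
```

>>> arm_command:
  travel:
    - [0, 0, 0]
    - [0, 0, 0]
    - [0, 0, 0]
    - [0, 0, 0]
    - [0, 0, 0]
    - [0, 0, 0]
    - [0, 0, 0]
  twist: [0, 0, 0, 0, 0, 0, 0]
  grip: -1

```text
time: 10.55
tool_pos: [0.4776, -0.2801, 0.0041]
tcp_rot: [3.071, 0.662, 0.0]
contact_force: [-0.6, 0.1, 5.1]
grip_width: 0.0146
gripper_force: 61.6
```

```bash
python3 - <<'E'
from h import *
s=sensors.get_state(); print(s['tool_pos'],s['joint_positions'],s['contact_force'],s['ft_torque'])
p,d,w=snap('wrist','wrist2')
E
```

```text
[ 0.47763763 -0.28013158  0.00412661] [ 0.27145934  0.34660787  0.24257105  1.92554353 -0.1060319   0.88128228
 -0.57823855] [-0.59953698  0.09864399  5.0599405 ] [0.09745874 0.18573305 0.04820705]
```

View pics/wrist2.png

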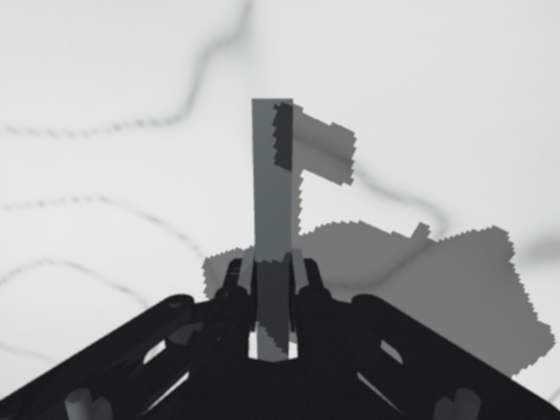

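Stock gripped near its middle (273,270) and in line with the fingers. I lift and turn it.

>>> arm_command:
  travel:
    - [0, 0, -0.5]
    - [0, 0, -1.5]
    - [0, 0, -2.5]
    - [0, 0, -3]
    - [0, 0, -2]
    - [0, 0, -0.5]
    - [0, 0, 0]
  twist: [0, 0, 0, 0, 0, 0, 0]

```text
time: 11.48
tool_pos: [0.4773, -0.28, 0.1038]
tcp_rot: [-3.071, -0.662, -0.0]
contact_force: [0.3, 0.3, -3.9]
grip_width: 0.0146
gripper_force: 60.8
```

>>> arm_command:
  travel:
    - [0, 0, 0]
    - [0, 0, 0]
    - [0, 0, 0]
    - [0, 0, 0]
    - [0, 0, 0]
    - [0, 0, 0]
    - [0, 0, 0]
    - [0, 0, 0]
    - [0, 0, 0]
    - [0, 0, 0]
    - [0, 0, 0]
  twist: [-0.06, -0.12, -0.14, -0.14, -0.14, -0.14, -0.14, -0.1, -0.06, 0, 0]

```text
time: 12.85
tool_pos: [0.4771, -0.2799, 0.1031]
tcp_rot: [-2.336, -2.099, 0.001]
contact_force: [0.4, -0.2, -3.4]
grip_width: 0.0148
gripper_force: 60.7
```

```bash
cat > goal.py <<'E'
from h import *
s=sensors.get_state(); R=cv2.Rodrigues(s['tcp_rot'])[0]; T=s['tool_pos']; X=np.array([np.cos(np.radians(84.2)),np.sin(np.radians(84.2))])
c=np.array([.5187,.2197])
print('t',s['time'],'toolx ang',np.degrees(np.arctan2(R[1,0],R[0,0])),'tilt',R[:2,2],'z',T[2],'F',s['contact_force'].round(1),'M',s['ft_torque'].round(2))
print('to corner-110 cm',R.T@(np.r_[c-.11*X,.0341]-T)*100, 'to corner-80',R.T@(np.r_[c-.08*X,.0341]-T)*100)
E
python3 goal.py
```

```text
t 12.85 toolx ang 83.87299709804667 tilt [-0.00115573  0.00048907] z 0.10312716924480203 F [ 0.4 -0.2 -3.4] M [-0.1   0.01 -0.03]
to corner-110 cm [39.1133399  -1.12001979  6.91826294] to corner-80 [42.11329085 -1.13714021  6.91937225]
```

>>> arm_command:
  travel:
    - [1.5, 0, 0]
    - [3, -0.1, 0]
    - [4, -0.2, 0]
    - [4.5, -0.2, 0]
    - [5, -0.2, 0]
    - [5, -0.2, 0]
    - [5, -0.2, 0]
    - [4, 0, 0]
    - [3, 0, 0]
    - [1.5, 0, 0]
    - [0, 0, 0]
    - [0, 0, 0]
  twist: [-0.006, 0, 0, 0, 0, 0, 0, 0, 0, 0, 0, 0]

```text
time: 14.35
tool_pos: [0.5029, 0.0825, 0.1037]
tcp_rot: [2.331, 2.105, -0.002]
contact_force: [0.3, -0.1, -4.6]
grip_width: 0.0146
gripper_force: 60.7
```

```bash
python3 goal.py; python3 - <<'E'
from h import *
for n in('scene','side','wrist'):
    p,d,w=snap(n,n+'3'); np.savez('/tmp/'+n+'3',p=p,d=d,w=w)
    a=np.radians(84.2);X=np.array([np.cos(a),np.sin(a)]);Y=np.array([-X[1],X[0]])
    q=w[...,:2]-[.5081,.1152]; sx=q@X*1000; sy=q@Y*1000; z=w[...,2]*1000
    m=(z>45)&(z<260)&(sx>95)&(sx<145)&(abs(sy)<40)
    print(n,'col n',m.sum(), end=' ')
    if m.sum()>20: print('sx',np.percentile(sx[m],[1,5,25,50]),'sy',np.percentile(sy[m],[1,50,99]))
    f=m&(sx<110)&(abs(sy)<20)
    if f.sum()>50:
        A=np.polyfit(sy[f],sx[f],1); print('face fit sx=a*sy+b',A,'n',f.sum(),'sy rng',np.percentile(sy[f],[0,100]),'z',np.percentile(z[f],[1,99]))
    b=(sx>-40)&(sx<100)&(abs(sy)<25)&(z>60)&(z<240)
    if b.sum()>10: print('blade?',b.sum(),np.percentile(sx[b],[2,50,98]),np.percentile(sy[b],[2,50,98]),z[b].max())
E
```

```text
t 14.35 toolx ang 84.16201948821224 tilt [-0.0003876 -0.0010416] z 0.10374155356614426 F [ 0.3 -0.1 -4.6] M [-0.1  -0.03  0.01]
to corner-110 cm [2.81224531 0.18458182 6.96108312] to corner-80 [5.81224291 0.18259227 6.9578568 ]
scene col n 1011 sx [105.69888262 108.31501956 121.38964738 136.38587437] sy [-28.13555033 -21.42430864  21.75514227]
blade? 750 [-33.60009109   3.7758572   46.85256385] [-21.42974931  -0.70666655  16.9028673 ] 239.972266002658
side col n 102 sx [100.135856   101.67315854 104.22185532 106.22305458] sy [-15.98253678  19.49148894  35.24048808]
face fit sx=a*sy+b [1.11216240e-02 1.05266444e+02] n 54 sy rng [-16.12918549  19.71675691] z [ 47.92323937 111.77569093]
blade? 161 [-39.93651477 -27.61839208  38.04278741] [-23.31730178  -0.31986401  24.05154103] 210.80942210587824
wrist col n 0 blade? 28337 [-34.98976815 -16.61747842  42.06162326] [-22.20006547   0.86877564  20.86282777] 203.91755483052367
```

View pics/wrist3.png

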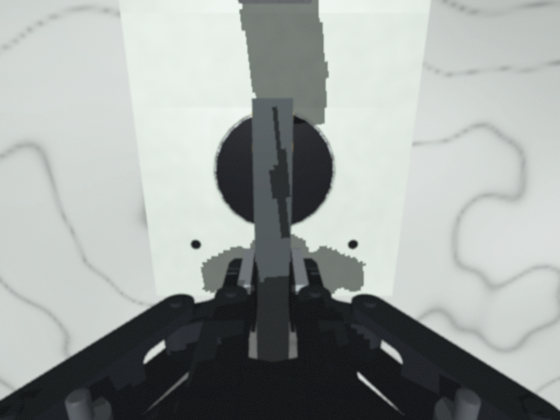

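View pics/scene3.png

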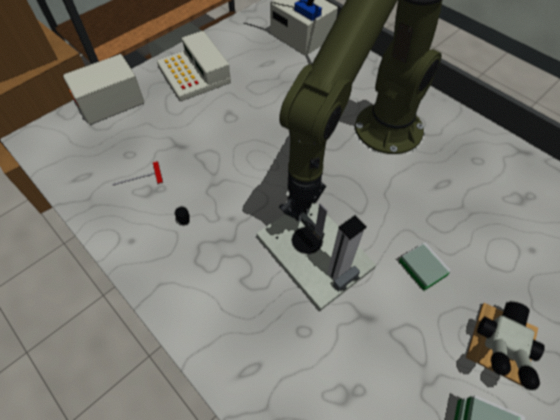

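The wrist view shows the held stock centred over the plate at (275,170) and the column foot at (279,0); the scene view shows the square held upright before the column. I check yaw and lateral offset from the wrist depth.

```bash
python3 - <<'E'
from h import *
d=np.load('/tmp/wrist3.npz');w=d['w'];p=d['p'].astype(int);g=p.mean(-1);v,u=np.mgrid[:420,:560]
a=np.radians(84.2);X=np.array([np.cos(a),np.sin(a)]);Y=np.array([-X[1],X[0]])
q=w[...,:2]-[.5081,.1152]; sx=q@X*1000; sy=q@Y*1000; z=w[...,2]*1000
def edge(mask,name,rows):
    L=[];Rr=[]
    for r in rows:
        c=np.where(mask[r])[0]
        if len(c)>3: L.append((sx[r,c[0]],sy[r,c[0]]));Rr.append((sx[r,c[-1]],sy[r,c[-1]]))
    for e in(L,Rr):
        e=np.array(e); k=np.polyfit(e[:,0],e[:,1],1); print(name,'slope deg %.2f mid sy %.2f n %d sx %.0f..%.0f'%(np.degrees(np.arctan(k[0])),np.median(e[:,1]),len(e),e[:,0].min(),e[:,0].max()))
edge((z>24)&(z<36),'base',range(5,230))
edge((z>112)&(z<132)&(u>240)&(u<310),'stock',range(105,240))
m=(g<60)&(z<36)&(z>20)&(np.hypot(u-274,v-170)<70)
P=np.c_[sx[m],sy[m]].astype('float32'); print('plate',cv2.minEnclosingCircle(P),np.median(z[m]))
s=(z>105)&(z<135)&(u>240)&(u<310); print('stock top z',np.median(z[s]),'front end sx',np.percentile(sx[s],99.5))
A=np.c_[sx[s],np.ones(s.sum())]; print('stock pitch deg',np.degrees(np.arctan(np.linalg.lstsq(A,z[s],rcond=None)[0][0])))
# column foot boundary
for c in(255,279,300): print([round(float(x),0) for x in z[0:8,c]],sx[0:8,c].round(0))
E
```

```text
base slope deg -0.10 mid sy 94.69 n 225 sx -43..104
base slope deg -0.08 mid sy -94.60 n 225 sx -43..104
stock slope deg 0.04 mid sy 9.06 n 135 sx -12..44
stock slope deg -0.14 mid sy -6.57 n 135 sx -12..44
plate ((0.2544983923435211, -0.0033876036759465933), 41.246273040771484) 30.28178374468741
stock top z 121.91138302413458 front end sx 46.47895087489153
stock pitch deg -0.342493668471086
[36.0, 34.0, 33.0, 31.0, 31.0, 30.0, 32.0, 30.0] [105. 105. 105. 105. 104. 104. 103. 103.]
[34.0, 32.0, 33.0, 30.0, 30.0, 30.0, 31.0, 30.0] [106. 105. 105. 105. 105. 104. 103. 103.]
[35.0, 35.0, 33.0, 30.0, 31.0, 30.0, 30.0, 29.0] [105. 105. 105. 105. 104. 104. 103. 103.]
```

>>> arm_command:
  travel:
    - [1, 0.06, 1]
    - [1.5, 0.06, 2]
    - [0.8, 0, 2]
    - [0, 0, 1]
    - [0, 0, 0.3]
    - [0, 0, 0]
    - [0, 0, 0]
  twist: [0, 0, 0, 0, 0, 0, 0]

```text
time: 15.38
tool_pos: [0.5083, 0.1167, 0.0416]
tcp_rot: [2.33, 2.106, 0.002]
contact_force: [0.4, 0.7, -3.9]
grip_width: 0.0147
gripper_force: 60.6
```

```bash
python3 goal.py
```

```text
t 15.375 toolx ang 84.23444610516033 tilt [0.00155588 0.00017876] z 0.041631028998286315 F [ 0.4  0.7 -3.9] M [-0.06 -0.03 -0.03]
to corner-110 cm [-0.64709211 -0.00371467  0.75288191] to corner-80 [ 2.35290718e+00 -1.91260873e-03  7.53887127e-01]
```

>>> arm_command:
  travel:
    - [0, 0, 0.3]
    - [0, 0, 0.2]
    - [0, 0, 0.1]
    - [0, 0, 0.05]
    - [0, 0, 0]
    - [0, 0, 0]
  twist: [0, 0, 0, 0, 0, 0]

```text
time: 16.12
tool_pos: [0.5077, 0.1169, 0.0344]
tcp_rot: [2.33, 2.108, 0.0]
contact_force: [1.0, -0.3, -4.1]
grip_width: 0.0144
gripper_force: 60.6
```

>>> arm_command:
  travel:
    - [0, 0, 0.05]
    - [0, 0, 0.05]
    - [0, 0, 0.05]
    - [0, 0, 0]
    - [0, 0, 0]
  twist: [0, 0, 0, 0, 0]

```text
time: 16.75
tool_pos: [0.5077, 0.1169, 0.0341]
tcp_rot: [2.33, 2.107, 0.0]
contact_force: [-4.3, -1.4, 8.6]
grip_width: 0.0146
gripper_force: 62.3
```

>>> arm_command:
  travel:
    - [0, 0, -0.08]
    - [0.1, 0, 0]
    - [0.2, 0, 0]
    - [0.3, 0, 0]
    - [0.4, 0, 0]
    - [0.4, 0, 0]
    - [0.3, 0, 0]
    - [0.2, 0, 0]
    - [0, 0, 0]
    - [0, 0, 0]
  twist: [0, 0, 0, 0, 0, 0, 0, 0, 0, 0]

```text
time: 18.0
tool_pos: [0.5102, 0.1359, 0.0341]
tcp_rot: [2.329, 2.107, 0.002]
contact_force: [0.6, -3.5, 5.1]
grip_width: 0.0148
gripper_force: 61.9
```

```bash
python3 goal.py
```

```text
t 18.0 toolx ang 84.27672300657747 tilt [ 1.34138229e-03 -2.17260051e-05] z 0.03409354924005718 F [ 0.6 -3.5  5.1] M [-0.97  0.13  0.01]
to corner-110 cm [-2.58129449e+00  7.33105018e-04 -9.33589968e-04] to corner-80 [ 0.4187028   0.00474986 -0.00059177]
```

>>> arm_command:
  travel:
    - [0.1, 0, 0]
    - [0.1, 0, 0]
    - [0.1, 0, 0]
    - [0.05, 0, 0]
    - [0, 0, 0]
  twist: [0, 0, 0, 0, 0]

```text
time: 18.62
tool_pos: [0.5105, 0.139, 0.0341]
tcp_rot: [2.329, 2.107, 0.001]
contact_force: [-0.3, -5.0, 5.8]
grip_width: 0.0147
gripper_force: 61.9
```

>>> arm_command:
  travel:
    - [0.05, 0, 0]
    - [0.05, 0, 0]
    - [0.05, 0, 0]
    - [0, 0, 0]
  twist: [0, 0, 0, 0]

```text
time: 19.12
tool_pos: [0.5106, 0.1402, 0.0341]
tcp_rot: [2.329, 2.106, 0.0]
contact_force: [0.6, -6.1, 6.0]
grip_width: 0.0148
gripper_force: 61.9
```

>>> arm_command:
  travel:
    - [0.05, 0, 0]
    - [0.05, 0, 0]
    - [0.05, 0, 0]
    - [0, 0, 0]
  twist: [0, 0, 0, 0]

```text
time: 19.62
tool_pos: [0.5106, 0.1402, 0.0341]
tcp_rot: [2.329, 2.105, -0.003]
contact_force: [-1.4, -9.2, 7.7]
grip_width: 0.0144
gripper_force: 62.2
```

```bash
python3 goal.py
```

```text
t 19.625 toolx ang 84.21883766460324 tilt [ 0.00026078 -0.00286768] z 0.03408518611820155 F [-1.4 -9.2  7.7] M [-1.73  0.31  0.03]
to corner-110 cm [-3.00409893e+00  1.11122079e-03  7.01132947e-03] to corner-80 [-0.00411108  0.00210221 -0.00146862]
```

>>> arm_command:
  travel:
    - [0.05, 0, 0.04]
    - [0.05, 0, 0.04]
    - [0.05, 0, 0]
    - [0.05, 0, 0]
    - [0, 0, 0]
    - [0, 0, 0]
  twist: [0, 0, 0, 0, 0, 0]

```text
time: 20.38
tool_pos: [0.5106, 0.1402, 0.0341]
tcp_rot: [2.329, 2.103, -0.007]
contact_force: [-4.4, -13.6, 15.5]
grip_width: 0.0146
gripper_force: 63.3
```

```bash
python3 goal.py; python3 - <<'E'
from h import *
a=np.radians(84.2);X=np.array([np.cos(a),np.sin(a)]);Y=np.array([-X[1],X[0]])
im=[]
for n,(u0,v0) in(('scene',(270,180)),('side',(200,70)),('wrist',(0,0))):
    p,d,w=snap(n); q=w[...,:2]-[.5081,.1152]; sx=q@X*1000; sy=q@Y*1000; z=w[...,2]*1000
    if n!='wrist': im.append(cv2.resize(p[v0:v0+120,u0:u0+120,::-1],(390,390),interpolation=cv2.INTER_NEAREST))
    if n=='wrist':
        im.append(None); v,u=np.mgrid[:420,:560]; s=(z>46)&(z<58)&(u>240)&(u<310)&(v>100)&(v<240)
        print('stock z',np.median(z[s]),'pitch deg',np.degrees(np.arctan(np.polyfit(sx[s],z[s],1)[0])),'sy',np.percentile(sy[s],[2,98]))
        cv2.imwrite('pics/wristf.png',p[...,::-1])
    b=(z>60)&(z<158)&(abs(sy)<6)&(sx>70)&(sx<112); print(n,'blade',b.sum(), np.percentile(sx[b],[2,98]) if b.sum() else '', np.percentile(sy[b],[5,50,95]) if b.sum() else '')
cv2.imwrite('pics/f.png',np.hstack(im[:2]))
E
```

```text
t 20.375 toolx ang 84.16068925959401 tilt [-0.00075027 -0.00545917] z 0.03407004314498818 F [ -4.4 -13.6  15.5] M [-2.65  0.95  0.16]
to corner-110 cm [-3.00596187e+00  2.23885053e-03  1.35584350e-02] to corner-80 [-0.00600807  0.00017739 -0.00296268]
scene blade 68 [80.37473951 89.91378792] [-3.01171655 -1.83611654 -0.88935913]
side blade 5 [77.20897664 99.42992983] [-2.76400887  2.96335859  3.20699963]
stock z 52.322623412284955 pitch deg -0.030555653741053 sy [-8.0327372   7.38556186]
wrist blade 772 [104.9417063  105.11430864] [-5.43373243  0.03283717  5.35978702]
```

View pics/f.png

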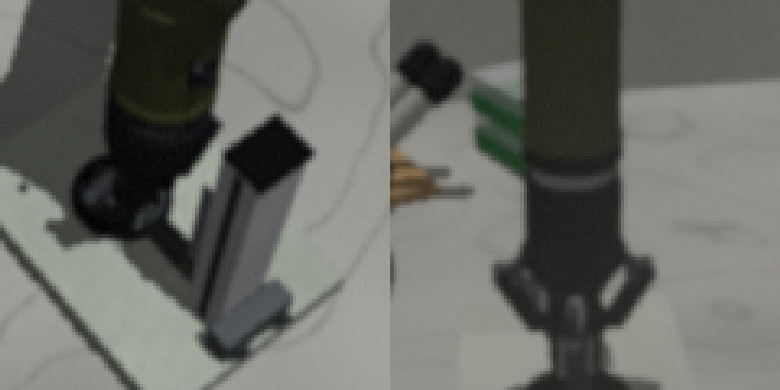

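View pics/wristf.png

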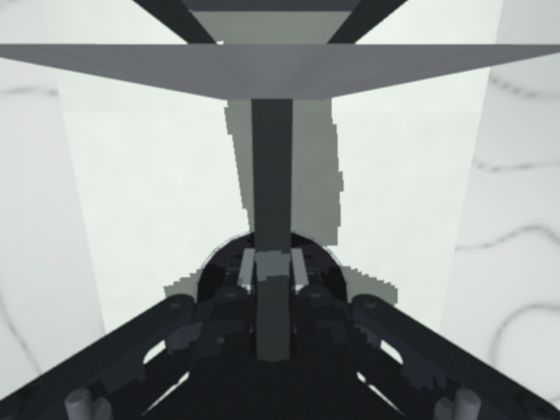

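The wrist view shows the stock end meeting the column face at row 98, centred at (272,98); the stock is flat (pitch -0.03°). The down push is high relative to the forward push, so I ease it and add some forward force.

>>> arm_command:
  travel:
    - [0, 0, -0.04]
    - [0, 0, -0.04]
    - [0.05, 0, 0]
    - [0.05, 0, 0]
    - [0.05, 0, 0]
    - [0, 0, 0]
    - [0, 0, 0]
    - [0, 0, 0]
  twist: [0, 0, 0, 0, 0, 0, 0, 0]

```text
time: 21.52
tool_pos: [0.5106, 0.1402, 0.0341]
tcp_rot: [2.329, 2.102, -0.009]
contact_force: [-2.6, -16.2, 12.1]
grip_width: 0.0147
gripper_force: 62.7
```

```bash
python3 goal.py
```

```text
t 21.525 toolx ang 84.12313310074101 tilt [-0.00142501 -0.00710554] z 0.03409790283578988 F [ -2.6 -16.2  12.1] M [-3.06  0.66  0.18]
to corner-110 cm [-3.01098996  0.00533899  0.02150875] to corner-80 [-0.01107072  0.00129932 -0.00013075]
```

>>> arm_command:
  travel:
    - [0, 0, -0.04]
    - [0, 0, 0]
    - [0, 0, 0]
    - [0, 0, 0]
  twist: [0, 0, 0, 0]

```text
time: 22.02
tool_pos: [0.5106, 0.1402, 0.0341]
tcp_rot: [2.329, 2.102, -0.009]
contact_force: [-1.6, -15.7, 9.2]
grip_width: 0.0144
gripper_force: 62.4
```

```bash
python3 goal.py; python3 - <<'E'
from h import *
a=np.radians(84.15);X=np.array([np.cos(a),np.sin(a)]);Y=np.array([-X[1],X[0]])
p,d,w=snap('wrist'); q=w[...,:2]-[.5081,.1152]; sx=q@X*1000; sy=q@Y*1000; z=w[...,2]*1000
v,u=np.mgrid[:420,:560]; s=(z>46)&(z<58)&(u>240)&(u<310)&(v>103)&(v<240)
b=(z>26)&(z<34)&(v>110)&(v<200)&((u<220)|(u>350))&(u>80)&(u<470)
f=lambda m:(np.median(z[m]).round(2),np.degrees(np.arctan(np.polyfit(sx[m],z[m],1)[0])).round(3))
print('stock',f(s),'base',f(b),'sy',np.percentile(sy[s],[2,98]))
E=[(sx[r,c].mean(),sy[r,c].mean()) for r in range(110,235) for c in [np.where(s[r])[0][[0,-1]]]]
E=np.array(E); print('yaw rel deg',np.degrees(np.polyfit(E[:,0],E[:,1],1)[0]))
p,d,w=snap('scene'); q=w[...,:2]-[.5081,.1152]; z=w[...,2]; m=np.hypot(q[...,0],q[...,1])<.035
print('plate z',np.median(z[m&(z<.04)]))
E
```

```text
t 22.025 toolx ang 84.12124365095505 tilt [-0.00148996 -0.00699397] z 0.034084231472365195 F [ -1.6 -15.7   9.2] M [-3.02  0.37  0.16]
to corner-110 cm [-3.01194513  0.01151815  0.01982916] to corner-80 [-0.01202378  0.00737815 -0.00149705]
stock (np.float64(52.33), np.float64(0.086)) base (np.float64(30.32), np.float64(-0.009)) sy [-7.94518867  7.45413448]
yaw rel deg 0.09443513990674374
plate z 0.029308157264960017
```

```bash
python3 -c "
from plant import job_done; print(job_done())"
```

```text
the job is handed in; nothing more can be done
None
```

The job is handed in at about 22 s: the stage plate reads flush with the base, and the gripped square sits flat and centred against the column, pushed about 16 N forward and 9 N down; slide box, eyepiece and hex key were not touched.

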